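# Shut the air valve under the sliding cover

## Robot

A 7-joint arm with a two-finger parallel gripper is mounted at the origin on the work surface. World frame = base frame: x ahead of the robot, y to its left, z up, the work surface at z = 0. Lengths are in mm, angles in rad, forces in N, time in s.
With the tool pointing down it reaches from about 400 to 900 mm from the base axis. Payload 5.6 kg.
Tool frame: the origin (TCP) lies on the centre line of the jaws, within the pads' length; the fingertips stand 8 mm ahead of it and the grasp point (between the pads) lies 11 mm behind it; y points along the fingers, x is the direction in which the jaws open and shut, and the axes are right-handed (so a half turn about y gives the same grasp; the last joint's range is limited). The gripper opens to 92 mm and grips with 3 to 60 N. Pads are 20 mm wide; open, the fingers measure 128 mm over their backs; the gripper's body (75 mm by 189 mm) begins 69 mm behind the grasp point.
Start: joints at [1.128, 0.468, -0.012, 1.603, 0.006, 1.071, -0.056], TCP at [252.963, -598.764, 222.592] pointing down, gripper open.
Joint ranges: [-2.53, 2.53], [-0.31, 2.02], [-1.57, 1.55], [0.28, 2.44], [-1.29, 4.43], [0.15, 1.84], [-2.92, 2.92]. Speed limits (rad/s): [2.57, 2.57, 3.14, 3.14, 3.14, 3.14, 3.14].

## Interface

Orientations are given as a rotation vector (axis times angle).
In Python, from plant import robot gives the robot as it stands. The module is installed in compiled form; this text tells all that it offers.
- The arm moves only by the shell command python3 -m handwheel 'ROWS' [FORCE]. ROWS is text: rows parted by semicolons, each of 7 numbers parted by spaces: the shift along the tool's x, y, z in m, then the turn, a rotation vector about the tool's x, y, z in degrees, then the opening, from -1 (shut) to 1 (fully open), so that 0 is half open. In form: tx ty tz ax ay az gripper; .... A call has 1 to 20 rows; each row shifts and turns the commanded pose from where the row before left it, along the tool's axes as they then stand; what a row does not reach is not made up. A row lasts 1/12 s, in which the tool goes at most 41.7 mm and 7.16 degrees, less where a joint would pass 70% of its speed; a pose out of reach is approached as far as the arm can. A call is refused whole if a number of a shift passes 0.0417 or a number of a turn 7.16, either way. A call with a gripper value outside its range is refused whole. The fingers move at their own pace and stop on an object; FORCE is the grip in N (left out, the last holds). Time passes only in rows, so rows that do not move let the fingers close. It gives the time, the measured TCP pose, the force and the opening at its end, in the units of the state.
- robot.get_obs(): the state, without advancing time (a new reading comes with each control period).
- robot.snapshot(name): name is "scene" or "top" or "wrist"; returns a dict with "image" (480x640x3 uint8, blue, green, red), "range_z" (480x640 float32, mm along the optical axis (not along the pixel's ray), 0 where there is no reading), "fx", "fy", "cx", "cy" (pixels), "world_to_cam" (4x4, takes a point from world to camera coordinates); the wrist camera has in their place "tool_from_camera" (4x4, takes a point from camera to tool coordinates, whose origin is the TCP and whose axes are the tool frame's). Camera axes: x right, y down, z forward; pixel columns grow to the right and rows downward; lengths in mm; the calibration is good to about 2 mm. A picture is of the moment at which its call begins: read the wrist's pose just before it.
- robot.hand_in(): hands the job in, once; it reports no verdict.
The state is a dict: "t": time; "qpos": joint angles; "joint_velocities": joint speeds; "tau": joint torques, N m; "tool_pos": TCP position; "orientation": TCP orientation; "ft_force": force on the tool from outside, world axes, zero at the start; "ft_torque": the same for the moment, N m; "gripper_width": finger opening in mm.
Only numpy, scipy, OpenCV 4.12 (cv2) and the standard library are available. Lean on these libraries where they do the work, as an engineer would, in place of code of your own. Each camera call takes 0.05 s, during which the arm holds its last target. There are 200 camera calls.

## Task

Push the yellow cover of the air valve box straight away from the robot along its guides until it is fully open, without lifting it, then push the red valve handle shut, a quarter turn clockwise until it stands square across its pipe. Pushing with the fingertips is enough, nothing is to be gripped or carried: leave the cover open, do not turn the blue handle, and leave everything else on the bench where it stands.

Things in the scene. Friction and masses are not known exactly. Their poses are not given: they have to be found in the camera images.
- valve_box: grey air valve box fixed to the bench; origin on the bench under the middle of its open valve compartment; x axis points away from the robot (yaw within 0.3 rad), y left, z up. Compartment inside 150 mm (x) by 250 mm (y), walls 6 mm, rim 70 mm above the bench. Two valves 110 mm apart, pivots at x = 40, y = -70 and +40 mm; which one is red varies. Outlet couplings stick out 20 mm at the front.
- end_stop (a point): middle of the cover's end stop, at x = 250 mm in the box frame, 80 mm above the bench. From the compartment to here runs a solid deck at rim height where the cover parks. The stop and the guide strips along both sides (at y = +-135 mm) stand 10 mm above the rim.
- cover: loose yellow steel cover on the rim, about 0.5 kg, sliding between the guides along the box's x; origin at the centre of its underside. Sheet 162 mm (x) by 258 mm (y), 6 mm thick, with a raised slotted pan 110 by 190 mm on its middle, 22 mm higher than the sheet (top 98 mm above the bench). Closed: origin at x = 0 to 15 mm in the box frame; fully open, against the stop: x = 169 mm.
- cover_push (a point): centre of the cover pan's upright face nearest the robot, 87 mm above the bench; 55 mm from the cover's origin towards the robot. The face is 190 mm wide and 22 mm high: push it here.
- red_handle (a joint): turn of the red handle, rad: 0 = open (along its pipe, free end towards the box frame's -x), grows as the free end swings towards the box's +y (clockwise from above), 1.571 = shut, square across the pipe, against a stop. It starts at 0 to 0.3. This is the marked valve. It is stiff and stays where it is left: about 0.12 N m, so 2 to 3 N near its end.
- red_pivot (a point): pivot of the red handle, at the handle's mid-thickness, 56 mm above the bench. The handle is a straight bar 14 mm wide and 12 mm thick (its top 62 mm above the bench, 8 mm below the box rim), reaching 70 mm from the pivot. Its copper pipe lies below it, top 36 mm above the bench.
- red_tip (a point): free end of the red handle, 70 mm from the pivot, 56 mm above the bench
- blue_handle (a joint): turn of the blue handle, rad: 0 = open (along its pipe, free end towards the box frame's -x), grows as the free end swings towards the box's +y (clockwise from above), 1.571 = shut, square across the pipe, against a stop. It starts at 0 to 0.3 and must be left alone. It is stiff and stays where it is left: about 0.12 N m, so 2 to 3 N near its end.
- blue_pivot (a point): pivot of the blue handle, at the handle's mid-thickness, 56 mm above the bench. The handle is a straight bar 14 mm wide and 12 mm thick (its top 62 mm above the bench, 8 mm below the box rim), reaching 70 mm from the pivot. Its copper pipe lies below it, top 36 mm above the bench.
- blue_tip (a point): free end of the blue handle, 70 mm from the pivot, 56 mm above the bench
- thread_spool: green thread spool standing upright, 44 mm diameter, 60 mm high; origin at the centre of its underside
- tape_roll: roll of dark tape lying flat, 90 mm diameter, 25 mm high; origin at the centre of its underside
- cutter: yellow-handled cutter lying flat, about 175 x 22 x 14 mm; origin under its handle's centre
- glue_jar: amber glue jar with a black cap, 68 mm diameter, 85 mm high; origin at the centre of its underside
- hammer: hammer lying on the bench; origin near its middle, on the bench
- mug: white mug, 80 mm diameter, 90 mm high; origin at the centre of its underside

How it is judged:
By the outcome, as a careful person would: the job done as asked, in the order asked, and still so for the second after the job is handed in, with the robot touching nothing.
It also fails if it takes over 51 s, if anything falls off the work surface, if the arm or the gripper's body presses on something with over 40 N, if the wrist force passes 120 N, or if a joint passes its speed limit or range.

## Working session

There is one attempt and no reset: what is moved stays moved. The work goes in short steps, Python scripts to look and compute and a shell command to move; the robot and the scene stay as the last step left them, time stands still between calls to the robot, and variables do not carry over. Pictures are saved under pics/ and viewed, about 8 in all and at most 12, crops included, and the job is handed in when it is done.

```bash
mkdir -p pics; ls; python3 - <<'E'
from plant import robot
import cv2,numpy as np
o=robot.get_obs();print({k:np.round(v,3) for k,v in o.items()})
for n in("top","scene"):
    s=robot.snapshot(n);cv2.imwrite(f"pics/{n}0.png",s["image"]);np.savez(f"{n}0.npz",**s)
    print(n,s["fx"],s["cx"],s["cy"],np.round(s["world_to_cam"],3).tolist())
E
```

```text
pics
{'t': np.float64(0.0), 'qpos': array([ 1.128,  0.468, -0.012,  1.604,  0.006,  1.071, -0.056]), 'joint_velocities': array([ 0.001,  0.   , -0.003,  0.001,  0.001, -0.   , -0.001]), 'tau': array([ 0.0000e+00, -5.2058e+01, -1.2000e-02, -2.4376e+01, -5.7000e-02,
        1.7000e-02,  0.0000e+00]), 'tool_pos': array([ 252.7  , -598.257,  221.646]), 'orientation': array([-1.371,  0.911, -0.909]), 'ft_force': array([-0.528, -0.943, -0.316]), 'ft_torque': array([ 0.083, -0.012, -0.015]), 'gripper_width': np.float64(91.935)}
top 556.6352878778999 320.0576712210936 234.63686868208487 [[-0.026, -1.0, -0.005, 12.071], [-0.998, 0.027, -0.063, 581.466], [0.063, 0.004, -0.998, 1392.978], [0.0, 0.0, 0.0, 1.0]]
scene 450.63276205937393 318.0153282558669 249.0045009832757 [[-0.677, 0.736, -0.015, 427.833], [0.605, 0.544, -0.582, -304.638], [-0.42, -0.403, -0.813, 1443.123], [0.0, 0.0, 0.0, 1.0]]
```

View pics/top0.png

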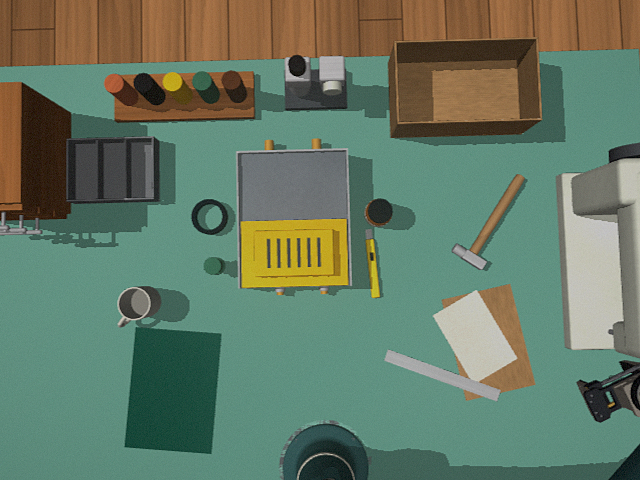

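View pics/scene0.png

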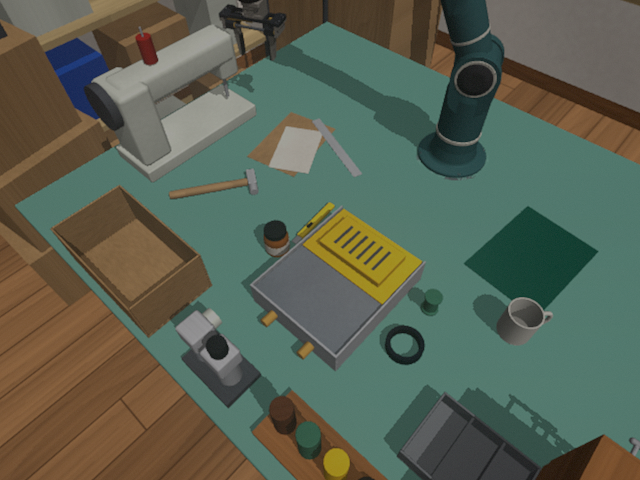

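The top view shows the box at about (295,220), with the yellow cover at its near end (px 240–348, 220–290) and the couplings below it. The cutter (375,265), jar and spool stand close to its sides. Next I'll measure the cover.

```bash
cat > h.py <<'E'
import numpy as np,cv2
from scipy.spatial.transform import Rotation as R
def ray(s,uv,z,T=None):
    """pixels -> world points on plane z; T = world_from_cam"""
    if T is None: T=np.linalg.inv(s["world_to_cam"])
    uv=np.atleast_2d(uv).astype(float)
    d=np.c_[(uv[:,0]-s["cx"])/s["fx"],(uv[:,1]-s["cy"])/s["fy"],np.ones(len(uv))]@T[:3,:3].T
    o=T[:3,3]; return o+d*((z-o[2])/d[:,2])[:,None]
def mask(img,lo,hi):
    return cv2.inRange(cv2.cvtColor(img,cv2.COLOR_BGR2HSV),lo,hi)
def big(m):
    return max(cv2.findContours(m,cv2.RETR_EXTERNAL,cv2.CHAIN_APPROX_NONE)[0],key=cv2.contourArea)
def wT(o,s):
    T=np.eye(4);T[:3,:3]=R.from_rotvec(o["orientation"]).as_matrix();T[:3,3]=o["tool_pos"]
    return T@s["tool_from_camera"]
E
python3 - <<'E'
from h import *
for n in("top","scene"):
    s=dict(np.load(n+"0.npz")); m=mask(s["image"],(20,120,80),(35,255,255)); c=big(m)
    w=ray(s,c[:,0,:],76)[:,:2].astype(np.float32)
    r=cv2.minAreaRect(w);print(n,r,cv2.boxPoints(r).round(1).tolist())
# deck height & box from depth in top
s=dict(np.load("top0.npz"));print(s["range_z"][190,295],s["range_z"][225,245])
from plant import robot
o=robot.get_obs();M=R.from_rotvec(o["orientation"]).as_matrix();print(M.round(3))
E
```

```text
top ((535.7532958984375, 61.260780334472656), (259.1691589355469, 161.78939819335938), 89.97138214111328) [[454.79998779296875, -68.30000305175781], [616.5999755859375, -68.4000015258789], [616.7000122070312, 190.8000030517578], [454.8999938964844, 190.89999389648438]]
scene ((537.5443115234375, 60.56617736816406), (258.28033447265625, 162.6691131591797), 89.97901153564453) [[456.20001220703125, -68.5], [618.7999877929688, -68.5999984741211], [618.9000244140625, 189.6999969482422], [456.29998779296875, 189.6999969482422]]
1370.3588 1354.9901
[[ 0.389 -0.001  0.921]
 [-0.921  0.001  0.389]
 [-0.002 -1.    -0.   ]]
```

```bash
python3 -m handwheel '-.0307 0 .013 0 0 0 1;-.0307 0 .013 0 0 0 1;-.0307 0 .013 0 0 0 1;-.0307 0 .013 0 0 0 1;-.0307 0 .013 0 0 0 1;-.0307 0 .013 0 0 0 1;0 0 0 0 5.7 0 1;0 0 0 0 5.7 0 1;0 0 0 0 5.7 0 1;0 0 0 0 5.7 0 1;-.0298 0 .0177 0 0 0 1;-.0298 0 .0177 0 0 0 1;-.0298 0 .0177 0 0 0 1;-.0298 0 .0177 0 0 0 1;-.0298 0 .0177 0 0 0 1;-.0298 0 .0177 0 0 0 1;-.0298 0 .0177 0 0 0 1;-.0298 0 .0177 0 0 0 1;-.0298 0 .0177 0 0 0 1;-.0298 0 .0177 0 0 0 1'
```

```text
t: 1.77
tool_pos: [429.9, -98.8, 222.6]
orientation: [-1.21, 1.208, -1.208]
ft_force: [-0.3, -0.4, 0.8]
gripper_width: 92.1
```

```bash
python3 -m handwheel '-.0322 0 .003 0 0 0 1;-.0322 0 .003 0 0 0 1;-.0322 0 .003 0 0 0 1;-.0322 0 .003 0 0 0 1;-.0322 0 .003 0 0 0 1;0 0 0 0 0 0 1;0 0 0 0 0 0 1'; python3 - <<'E'
from h import *
from plant import robot
o=robot.get_obs();s=robot.snapshot("wrist");cv2.imwrite("pics/w1.png",s["image"]);np.savez("w1.npz",**s)
T=wT(o,s);print(o["t"],o["tool_pos"],R.from_rotvec(o["orientation"]).as_matrix().round(3).tolist());print(T.round(2))
E
```

```text
t: 2.35
tool_pos: [444.0, 62.2, 222.4]
orientation: [-1.212, 1.205, -1.204]
ft_force: [-0.4, -0.3, 0.0]
gripper_width: 91.8
2.35 [443.97533953  62.17852031 222.35993162] [[0.006, -0.001, 1.0], [-1.0, 0.0, 0.006], [-0.0, -1.0, -0.001]]
[[ 1.0000e-02 -9.6000e-01 -2.9000e-01  5.2468e+02]
 [-1.0000e+00 -1.0000e-02 -0.0000e+00  6.2000e+01]
 [ 0.0000e+00  2.9000e-01 -9.6000e-01  3.8403e+02]
 [ 0.0000e+00  0.0000e+00  0.0000e+00  1.0000e+00]]
```

View pics/w1.png

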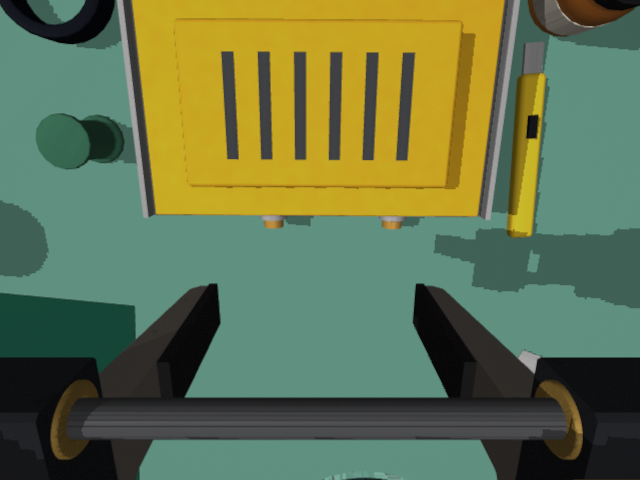

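The cover pan's near top edge is at row ~186 (cols 188–447), and the sheet's near edge is at row 215. The fingers point at the pan, and the box yaw is about 0.

```bash
python3 - <<'E'
from h import *
s=dict(np.load("w1.npz"));o={"tool_pos":np.array([444,62.2,222.4]),"orientation":np.array([-1.212,1.205,-1.204])}
T=wT(o,s);print("pan edge",ray(s,[[188,186],[447,186]],98,T).round(1).tolist(),"sheet",ray(s,[[148,215],[485,215]],76,T).round(1).tolist())
E
python3 -m handwheel '0 .033 .0015 0 0 0 1;0 .033 .0015 0 0 0 1;0 .033 .0015 0 0 0 1;0 .032 .0015 0 0 0 1;0 0 0 0 0 0 1;0 0 0 0 0 0 1'
```

```text
pan edge [[480.5, 154.6, 98.0], [481.8, -33.2, 98.0]] sheet [[453.7, 195.6, 76.0], [455.5, -73.2, 76.0]]
t: 2.9
tool_pos: [449.1, 59.3, 90.7]
orientation: [-1.213, 1.212, -1.208]
ft_force: [0.8, -0.5, -0.9]
gripper_width: 91.9
```

```bash
python3 -m handwheel '0 0 .008 0 0 0 1;0 0 .008 0 0 0 1;0 0 .008 0 0 0 1;0 0 .008 0 0 0 1;0 0 .008 0 0 0 1;0 0 .008 0 0 0 1;0 0 .008 0 0 0 1;0 0 .008 0 0 0 1'
python3 -m handwheel '0 0 .01 0 0 0 1;0 0 .01 0 0 0 1;0 0 .01 0 0 0 1;0 0 .01 0 0 0 1;0 0 .01 0 0 0 1;0 0 .01 0 0 0 1;0 0 .01 0 0 0 1;0 0 .01 0 0 0 1;0 0 .008 0 0 0 1;0 0 .004 0 0 0 1'
python3 -m handwheel '0 0 .004 0 0 0 1;0 0 .004 0 0 0 1;0 0 .004 0 0 0 1;0 0 .004 0 0 0 1;0 0 .004 0 0 0 1'
```

```text
t: 3.57
tool_pos: [514.9, 60.7, 91.6]
orientation: [-1.21, 1.208, -1.208]
ft_force: [-3.6, -1.3, 2.4]
gripper_width: 91.9
t: 4.4
tool_pos: [607.9, 60.8, 91.5]
orientation: [-1.209, 1.208, -1.208]
ft_force: [-2.6, 0.4, 2.3]
gripper_width: 91.9
t: 4.82
tool_pos: [626.6, 60.9, 91.5]
orientation: [-1.21, 1.208, -1.208]
ft_force: [-1.8, -0.1, 0.4]
gripper_width: 92.1
```

```bash
python3 -m handwheel '0 0 .003 0 0 0 1;0 0 .002 0 0 0 1;0 0 0 0 0 0 1'
python3 -m handwheel '0 0 .002 0 0 0 1;0 0 .002 0 0 0 1;0 0 0 0 0 0 1'
python3 - <<'E'
from h import *
from plant import robot
o=robot.get_obs();s=robot.snapshot("wrist");t=robot.snapshot("top")
cv2.imwrite("pics/t2.png",np.vstack([t["image"][100:320,160:460]]).repeat(2,0).repeat(2,1));cv2.imwrite("pics/w2.png",s["image"]);np.savez("t2.npz",**t)
print(o["tool_pos"],o["ft_force"])
E
```

```text
t: 5.07
tool_pos: [632.0, 60.9, 91.5]
orientation: [-1.209, 1.207, -1.208]
ft_force: [-1.1, -0.3, -0.2]
gripper_width: 92.1
t: 5.32
tool_pos: [635.7, 61.0, 91.6]
orientation: [-1.209, 1.208, -1.208]
ft_force: [-1.3, 0.2, -1.0]
gripper_width: 91.8
[635.74343771  60.97955135  91.57430274] [-1.34328026  0.18852811 -1.01483974]
```

View pics/w2.png

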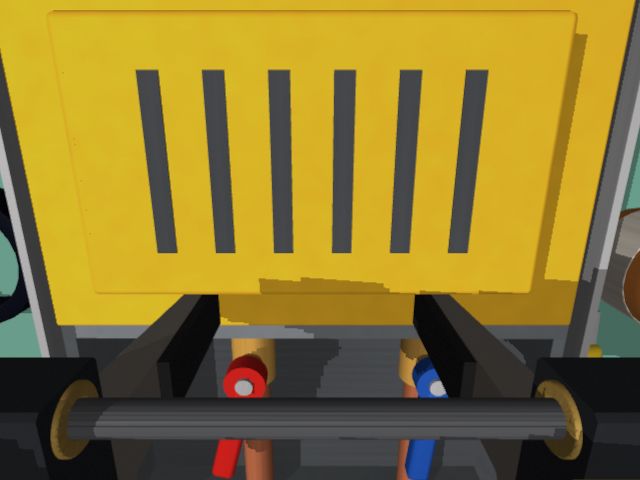

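The cover slides freely. Red is the left valve (pivot at px 243,387) and blue the right (437,387). I'll keep pushing gently until it reaches the stop.

```bash
for i in 1 2; do :; done; python3 -m handwheel '0 0 .002 0 0 0 1;0 0 .002 0 0 0 1;0 0 0 0 0 0 1'
python3 -m handwheel '0 0 .002 0 0 0 1;0 0 .002 0 0 0 1;0 0 0 0 0 0 1'
python3 -m handwheel '0 0 .002 0 0 0 1;0 0 0 0 0 0 1'
```

```text
t: 5.67
tool_pos: [638.3, 61.1, 91.6]
orientation: [-1.212, 1.21, -1.207]
ft_force: [-5.5, -0.0, 3.6]
gripper_width: 91.6
t: 5.92
tool_pos: [638.6, 61.2, 91.4]
orientation: [-1.219, 1.215, -1.204]
ft_force: [-15.6, -0.6, 12.1]
gripper_width: 92.0
t: 6.08
tool_pos: [638.7, 61.2, 91.4]
orientation: [-1.223, 1.218, -1.203]
ft_force: [-21.1, 0.7, 15.9]
gripper_width: 92.5
```

```bash
python3 -m handwheel '0 0 -.01 0 0 0 1;0 0 -.02 0 0 0 1;0 -.02 -.03 0 0 0 1;0 -.02 -.03 0 0 0 1;0 -.03 -.03 0 0 0 1;0 -.03 -.03 0 0 0 1;0 -.03 -.02 0 0 0 1;0 0 0 0 0 0 1;0 0 0 0 0 0 1;0 0 0 0 0 0 1'
python3 - <<'E'
from h import *
from plant import robot
o=robot.get_obs();s=robot.snapshot("wrist");t=robot.snapshot("top");cv2.imwrite("pics/w3.png",s["image"]);np.savez("w3.npz",**s)
T=wT(o,s);np.save("T3.npy",T)
for nm,ms in(("red",mask(s["image"],(0,150,80),(5,255,255))|mask(s["image"],(172,150,80),(180,255,255))),("blue",mask(s["image"],(100,150,60),(130,255,255)))):
    c=big(ms);w=ray(s,c[:,0,:],62,T)[:,:2].astype(np.float32);r=cv2.minAreaRect(w);print(nm,r,cv2.boxPoints(r).round(1).tolist())
m=mask(t["image"],(20,120,80),(35,255,255));w=ray(t,big(m)[:,0,:],76)[:,:2].astype(np.float32);print("cover",cv2.minAreaRect(w))
print(o["t"],o["tool_pos"])
E
```

```text
t: 6.92
tool_pos: [477.3, 60.3, 220.8]
orientation: [-1.208, 1.207, -1.209]
ft_force: [0.2, 0.2, 0.1]
gripper_width: 91.8
red ((545.1893310546875, 105.6600112915039), (24.272777557373047, 80.40335083007812), 80.01388549804688) [[503.5, 100.69999694824219], [582.7000122070312, 86.69999694824219], [586.9000244140625, 110.5999984741211], [507.70001220703125, 124.5999984741211]]
blue ((545.4395141601562, -2.9979515075683594), (25.23213005065918, 80.22432708740234), 79.57440185546875) [[503.70001220703125, -8.100000381469727], [582.5999755859375, -22.700000762939453], [587.2000122070312, 2.200000047683716], [508.29998779296875, 16.700000762939453]]
cover ((703.0096435546875, 61.94518280029297), (162.0794677734375, 258.7022705078125), 0.007545416243374348)
6.9167 [477.28612452  60.33925284 220.75324153]
```

View pics/w3.png

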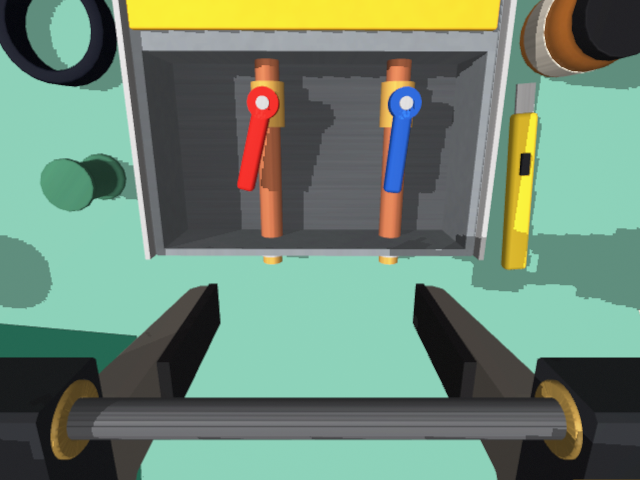

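The cover is now at x 703.0, which matches the 169 mm offset. Red pivot is about (574,101), and its handle stands at about 0.2 rad (px 262,102 to 247,185). Blue is separate, at px 405→392. Next I close the fingers and go down to the right of the red handle.

```bash
python3 - <<'E'
from h import *
s=dict(np.load("w3.npz"));T=np.load("T3.npy");print(ray(s,[[262,102],[405,102]],62,T).round(1).tolist(),"inner right/left wall rim",ray(s,[[150,258],[483,258]],70,T).round(1).tolist())
E
python3 -m handwheel '0 0 .018 0 0 0 -1;-.005 0 .017 0 0 0 -1;0 .02 0 0 0 0 -1;0 .02 0 0 0 0 -1;0 .02 0 0 0 0 -1;0 .02 0 0 0 0 -1;0 .02 0 0 0 0 -1;0 .02 0 0 0 0 -1;0 0 0 0 0 0 -1;0 0 0 0 0 0 -1;0 0 0 0 0 0 -1;0 0 0 0 0 0 -1'
```

```text
[[573.9, 101.1, 62.0], [574.1, -8.5, 62.0]] inner right/left wall rim [[450.3, 198.2, 70.0], [450.7, -80.1, 70.0]]
t: 8.02
tool_pos: [512.3, 66.0, 101.3]
orientation: [-1.209, 1.207, -1.208]
ft_force: [0.3, -0.6, -0.6]
gripper_width: 14.0
```

```bash
python3 -m handwheel '0 0 0 0 0 0 -1;0 0 0 0 0 0 -1;0 0 0 0 0 0 -1;0 .015 0 0 0 0 -1;0 .015 0 0 0 0 -1;0 .01 0 0 0 0 -1;0 .005 0 0 0 0 -1;0 0 0 0 0 0 -1;0 0 0 0 0 0 -1'
python3 - <<'E'
from h import *
from plant import robot
s=robot.snapshot("wrist");cv2.imwrite("pics/w4.png",s["image"])
E
```

```text
t: 8.77
tool_pos: [511.5, 65.9, 55.6]
orientation: [-1.21, 1.208, -1.208]
ft_force: [0.5, 0.3, 0.3]
gripper_width: 0.4
```

View pics/w4.png

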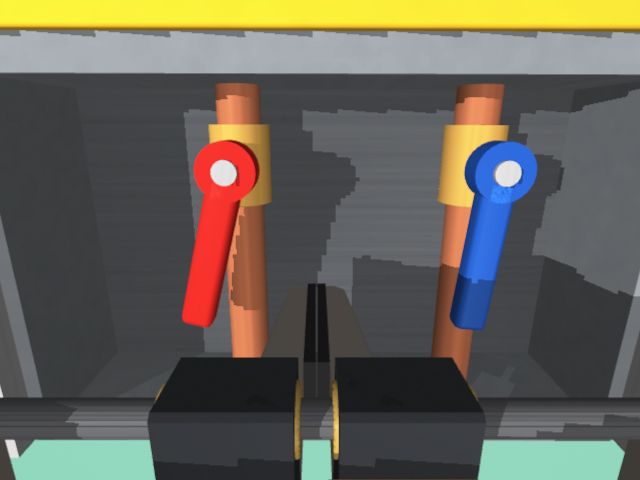

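The shut fingers (tip at px 317,285) stand clear between red and blue. Next is the sweep.

```bash
python3 -m handwheel '-.01 0 0 0 0 0 -1;-.01 0 0 0 0 0 -1;-.008 0 .001 0 0 0 -1;-.008 0 .0015 0 0 0 -1;-.0073 0 .0035 0 0 0 -1;-.0072 0 .0038 0 0 0 -1;0 0 0 0 0 0 -1'
python3 -m handwheel '-.0065 0 .0055 0 0 0 -1;-.0064 0 .0055 0 0 0 -1;-.004 0 .0047 0 0 0 -1;-.0033 0 .0047 0 0 0 -1;-.0027 0 .0055 0 0 0 -1;-.0027 0 .0055 0 0 0 -1;0 0 0 0 0 0 -1;0 0 0 0 0 0 -1'
```

```text
t: 9.4
tool_pos: [521.6, 118.4, 55.6]
orientation: [-1.21, 1.207, -1.206]
ft_force: [0.2, 0.2, 0.1]
gripper_width: 0.6
t: 10.07
tool_pos: [553.5, 142.9, 55.7]
orientation: [-1.207, 1.207, -1.207]
ft_force: [-0.0, -0.3, 0.2]
gripper_width: 0.5
```

```bash
python3 -m handwheel '0 0 .002 0 0 0 -1;0 0 .002 0 0 0 -1;0 0 0 0 0 0 -1;0 0 0 0 0 0 -1'
python3 -m handwheel '0 0 .0015 0 0 0 -1;0 0 .0015 0 0 0 -1;0 0 0 0 0 0 -1;0 0 0 0 0 0 -1'
python3 - <<'E'
from h import *
from plant import robot
s=robot.snapshot("wrist");cv2.imwrite("pics/w5.png",s["image"])
E
```

```text
t: 10.4
tool_pos: [556.2, 142.6, 55.5]
orientation: [-1.21, 1.208, -1.207]
ft_force: [-2.2, 1.9, -0.3]
gripper_width: 0.6
t: 10.73
tool_pos: [557.6, 142.5, 55.3]
orientation: [-1.213, 1.21, -1.206]
ft_force: [-7.6, 1.8, 3.4]
gripper_width: 0.7
```

View pics/w5.png

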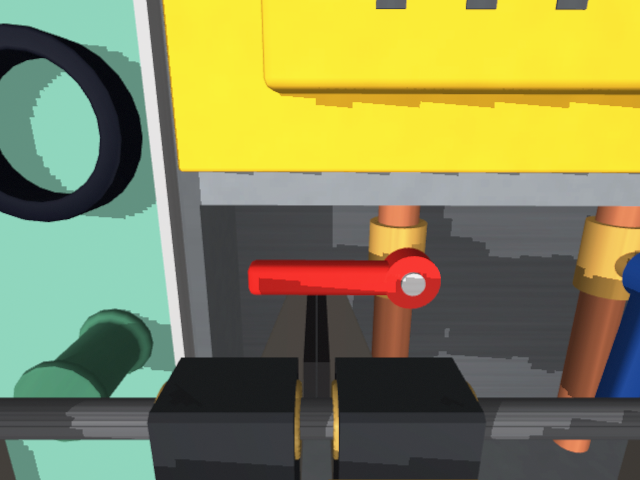

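The red handle is about square (px 250,277 to 413,284) and the force is rising, so it is at the stop. I'll press a little more, then back off and rise clear for the check.

```bash
python3 -m handwheel '0 0 .0015 0 0 0 -1;0 0 0 0 0 0 -1;0 0 0 0 0 0 -1'
python3 -m handwheel '0 0 -.012 0 0 0 -1;.005 0 -.015 0 0 0 -1;0 -.03 0 0 0 0 -1;0 -.03 0 0 0 0 -1;.01 -.03 -.015 0 0 0 -1;.02 -.03 -.02 0 0 0 -1;.03 -.03 -.02 0 0 0 -1;.015 -.015 0 0 0 0 -1;0 0 0 0 0 0 -1;0 0 0 0 0 0 -1;0 0 0 0 0 0 -1'
python3 - <<'E'
from h import *
from plant import robot
o=robot.get_obs();s=robot.snapshot("wrist");t=robot.snapshot("top");cv2.imwrite("pics/w6.png",s["image"]);T=wT(o,s)
for nm,ms in(("red",mask(s["image"],(0,150,80),(5,255,255))|mask(s["image"],(172,150,80),(180,255,255))),("blue",mask(s["image"],(100,150,60),(130,255,255)))):
    w=ray(s,big(ms)[:,0,:],62,T)[:,:2].astype(np.float32);r=cv2.minAreaRect(w);print(nm,r)
m=mask(t["image"],(20,120,80),(35,255,255));w=ray(t,big(m)[:,0,:],76)[:,:2].astype(np.float32);print("cover",cv2.minAreaRect(w))
cv2.imwrite("pics/t6.png",t["image"]);print(o["t"],o["tool_pos"],o["ft_force"])
E
```

```text
t: 11.03
tool_pos: [557.7, 142.5, 55.2]
orientation: [-1.216, 1.211, -1.205]
ft_force: [-9.4, 1.0, 5.9]
gripper_width: 0.5
t: 11.95
tool_pos: [481.6, 65.4, 216.7]
orientation: [-1.21, 1.208, -1.208]
ft_force: [-0.5, 0.5, -0.4]
gripper_width: 0.4
red ((573.5723876953125, 129.6559295654297), (22.28542709350586, 81.18885040283203), 0.1200946494936943)
blue ((544.84814453125, -8.209516525268555), (25.234222412109375, 78.96853637695312), 89.7878189086914)
cover ((703.0164184570312, 62.19319152832031), (259.0603332519531, 162.08331298828125), 89.99823760986328)
11.95 [481.60463111  65.3710164  216.6939455 ] [-0.48054318  0.52164485 -0.43455184]
```

View pics/w6.png

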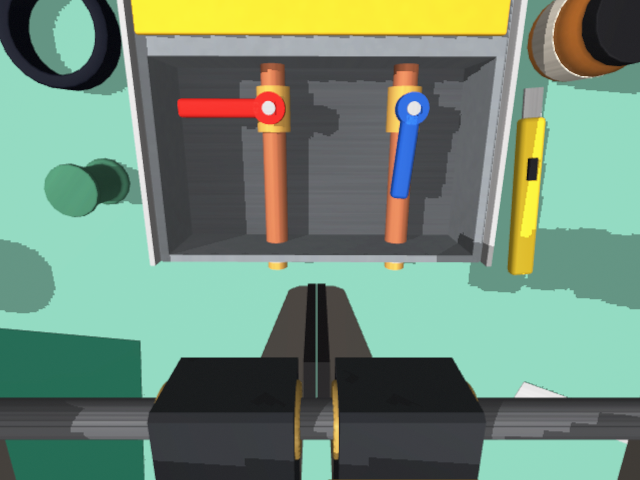

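View pics/t6.png

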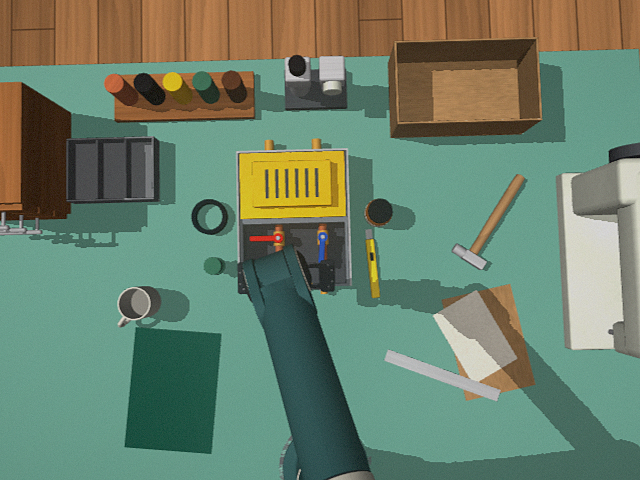

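Red is square across its pipe (px 178→268, row 108) and the cover is against the stop. The blue handle's pixels still have the earlier slope (14/87 against 13/88), so the changed rectangle angle for blue looks like a fit ambiguity. I'll check that numerically with the tip points.

```bash
python3 - <<'E'
from h import *
from plant import robot
s3=dict(np.load("w3.npz"));o=robot.get_obs();s=robot.snapshot("wrist")
for nm,S,T in(("before",s3,np.load("T3.npy")),("after",s,wT(o,s))):
    w=ray(S,big(mask(S["image"],(100,150,60),(130,255,255)))[:,0,:],62,T)[:,:2]
    near=w[w[:,0]<w[:,0].min()+12].mean(0);far=w[(w[:,0]>545)&(w[:,0]<555)].mean(0);d=far-near;print(nm,near.round(1),far.round(1),"angle",np.arctan2(-d[1],d[0]).round(3))
robot.hand_in()
E
```

```text
before [509.2  -2.5] [550.   -5.9] angle 0.081
after [509.2  -2.4] [550.1  -5.7] angle 0.08
the job is handed in; nothing more can be done
```

The cover is fully open and the red valve is shut. I handed the job in at about 12 s, well under the 51 s limit.

- **Cover:** I pushed it along its guides with the open fingertips until it stopped. Its centre measured x = 703 mm from above, which matches the fully open position, and it had not moved at the last look. The push force peaked at about 26 N.
- **Red handle:** I swept it shut with the closed fingers until it hit its stop, where the force was about 9 N along the push. The last image shows it square across its pipe, within about 0.01 rad.
- **Blue handle:** One rectangle fit read its angle as 79.6° before and 89.8° after, which disagreed with the picture. A check on the handle's edge points gave 0.081 rad before and 0.080 rad after. That measure understates the true angle, but it shows blue did not move, so I put the disagreement down to the fit.
- **Everything else:** By eye, the last top view shows the other items where they stood. The arm finished about 150 mm above the box, touching nothing.

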